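# Scoop wire connectors from the stock bin into the job tub

### The job

Only the pan of the scoop can be reached: draw the scoop out from under the riser, set it down level on the open worktop and let go, then take it again by its orange handle. Scoop at least three of the yellow wire connectors out of the blue bin in one load and tip them into the green tub, without touching connectors with the fingers or spilling any: those not in the tub stay in the bin. Finally set the scoop down level, pan side up, on the worktop and leave it, with the things standing around left where they are.

Things in the scene. Friction and masses are not known exactly. Their poses are not given: they have to be found in the camera images.
- scoop: Loose hand scoop, 0.1 to 0.16 kg, stands level on its pan: open-topped aluminium pan, orange handle. Origin: centre of the pan's underside; +x to the open nose, z up. At the start the handle is pushed under the riser and only the pan sticks out in front.
- scoop_grip (a point): Centre of the scoop's handle, (-108, 0, 52) mm in the scoop's frame, axes alike. The handle is a straight bar along x from x = -58 to -158 mm, 18 mm wide (y), 20 mm high; a thin neck joins it to the pan's back wall.
- scoop_pan (a point): Middle of the space in the pan, (0, 0, 12) mm in the scoop's frame, axes alike. Pan 90 mm long (scoop x -45 to +45), 66 wide outside, 60 inside; floor 2.5 thick, its last 14 mm thinned to a lip of about 1.5; side walls 3 thick, 28 high from x = -45 to +15, then 16 high to x = +37; back wall 28 high; no wall at the nose.
- riser: Fixed low plywood riser on the worktop: a board 150 (x) x 180 (y) mm whose top is 80 mm and underside 70 mm above the worktop, on two 10 mm side walls (y = +-83 mm), open at front and back. Origin: centre of its footprint on the worktop; its -x side is the front, towards the robot.
- bin: Fixed blue open bin, 248 (x) x 84 (y) x 30 mm outside, walls and floor 4 mm thick; inside 240 x 76 mm. Origin: centre of its underside. At its +x end a 45 degree slope climbs from the floor (foot at x = 95 mm) to the rim. The connectors start in the +x half (middles at x = 17 to 81 mm); the -x half is empty, room to set the pan in.
- tub: Fixed green round open tub, a plain cup 180 mm across its rim, 50 mm high, wall 4 mm. Origin: centre of its underside.
- connector1_mid (a point): Middle of yellow winged wire connector 1 of six: a solid rounded plug 24 mm long and 19 mm thick, both ends domed, with two flat wings at mid height (22 mm over the wings), 10 g, loose; it starts lying on its side in the bin, axis level.
- connector2_mid (a point): Middle of yellow winged wire connector 2 of six: a solid rounded plug 24 mm long and 19 mm thick, both ends domed, with two flat wings at mid height (22 mm over the wings), 10 g, loose; it starts lying on its side in the bin, axis level.
- connector3_mid (a point): Middle of yellow winged wire connector 3 of six: a solid rounded plug 24 mm long and 19 mm thick, both ends domed, with two flat wings at mid height (22 mm over the wings), 10 g, loose; it starts lying on its side in the bin, axis level.
- connector4_mid (a point): Middle of yellow winged wire connector 4 of six: a solid rounded plug 24 mm long and 19 mm thick, both ends domed, with two flat wings at mid height (22 mm over the wings), 10 g, loose; it starts lying on its side in the bin, axis level.
- connector5_mid (a point): Middle of yellow winged wire connector 5 of six: a solid rounded plug 24 mm long and 19 mm thick, both ends domed, with two flat wings at mid height (22 mm over the wings), 10 g, loose; it starts lying on its side in the bin, axis level.
- connector6_mid (a point): Middle of yellow winged wire connector 6 of six: a solid rounded plug 24 mm long and 19 mm thick, both ends domed, with two flat wings at mid height (22 mm over the wings), 10 g, loose; it starts lying on its side in the bin, axis level.
- tape_measure: Yellow tape measure, 43x80x60 mm; bystander. Origin: centre of underside.
- battery: Black tool battery pack with a red end, 96x60x51 mm; bystander. Origin: centre of underside.
- chalk: Orange chalk line reel, 44x74x31 mm, on the riser's board; bystander. Origin: centre of underside.
- connector1: The same yellow wire connector 1, but its origin: 9.5 mm below its middle as it lies at the start (z up then, x along its axis).
- connector2: The same yellow wire connector 2, but its origin: 9.5 mm below its middle as it lies at the start (z up then, x along its axis).
- connector3: The same yellow wire connector 3, but its origin: 9.5 mm below its middle as it lies at the start (z up then, x along its axis).
- connector4: The same yellow wire connector 4, but its origin: 9.5 mm below its middle as it lies at the start (z up then, x along its axis).
- connector5: The same yellow wire connector 5, but its origin: 9.5 mm below its middle as it lies at the start (z up then, x along its axis).
- connector6: The same yellow wire connector 6, but its origin: 9.5 mm below its middle as it lies at the start (z up then, x along its axis).
Not all that is in view belongs to the job. Several things have the shape of the tub; the one meant has the colours described above.

How it is judged:
By the outcome, as a careful person would: the job done as asked, in the order asked, and still so for the second after the job is handed in, with the robot touching nothing.
It also fails if it takes over 72 s, if anything falls off the work surface, if the arm or the gripper's body presses on something with over 40 N, if the wrist force passes 120 N, or if a joint passes its speed limit or range.

### The arm

A 6-joint arm with a two-finger parallel gripper is mounted at the origin on a cart in front of the work surface, level with it; the furniture and walls round the work are solid. World frame = base frame: x ahead of the robot, y to its left, z up, the work surface at z = 0. Lengths are in m, angles in rad, forces in N, time in s.
With the tool pointing down it reaches from about 0.3 to 0.875 m from the base axis. Payload 6.4 kg.
Tool frame: the origin (TCP) lies between the finger pads, 19 mm behind the fingertips; this is the grasp point; z points along the fingers, y is the line along which they close (so a half turn about z gives the same grasp; the last joint's range is limited). The gripper opens to 88 mm and grips with 3 to 60 N. Pads are 18 mm wide; open, the fingers measure 123 mm over their backs; the gripper's body (75 mm by 187 mm) begins 45 mm behind the grasp point.
Start: joints at [-1.535, 0.181, 1.607, -0, 1.354, -0.206], TCP at [0.138, -0.558, 0.257] pointing down, gripper open.
Joint ranges: [-2.99, 2.99], [-0.89, 2.07], [0.3, 2.58], [-1.14, 4.28], [0, 2.63], [-3.12, 3.12]. Speed limits (rad/s): [2.57, 2.57, 3.01, 3.14, 3.14, 3.14].

### API

Orientations are given as a 3x3 rotation matrix whose columns are the frame's x, y, z axes.
In Python, from workcell import reach, line_to, movej, gripper_to, sleep, ik, observe, capture, camera_model, Unreachable, finish_job gives the robot as it stands. Calls block until the motion is done:
- reach(position, orientation): joint-space move of the TCP to a pose.
- line_to(position, rate=0.15, ori=None, contact_N=None): straight line of the TCP; ori=None keeps the orientation; rate is the mean speed in m/s. With contact_N (N) it stops when the force on the tool has changed by that much, and returns True; else False.
- movej(angles): joint-space move.
- gripper_to(opening, strength=None): opening from 0.0 (shut) to 1.0 (fully open); strength is the grip in N (None keeps the last); returns when the fingers have stopped.
- sleep(seconds).
- ik(position, orientation): joint angles nearest the present ones, or None.
- observe(): the state.
- capture(name): name is "scene" or "side" or "wrist"; returns the picture (400x640x3 uint8, red, green, blue); there is no depth.
- camera_model(name): a dict with "K" (3x3 intrinsics, pixels), "extrinsics" (4x4, takes a point from world to camera coordinates); the wrist camera has in their place "mount" (4x4, takes a point from camera to tool coordinates, whose origin is the TCP and whose axes are the flange's). Camera axes: x right, y down, z forward; pixel columns grow to the right and rows downward; lengths in m; the calibration is good to about 2 mm. The wrist camera is an equidistant fisheye: a pixel r from the principal point sees the ray r / f radians off the axis. A picture is of the moment at which its call begins: read the wrist's pose just before it. camera_model takes no time and is no camera call.
A pose or a line that the arm cannot do raises Unreachable and nothing moves.
- finish_job(): hands the job in; it is judged then, once.
The state is a dict: "t": time; "joints": joint angles; "qd": joint speeds; "effort": joint torques, N m; "tool_pos": TCP position; "eef_rot": TCP orientation; "ft_force": force on the tool from outside, world axes, zero at the start; "ft_torque": the same for the moment, N m; "finger_gap": opening from 0.0 (shut) to 1.0 (fully open); "grip_force": force on a finger pad.
Only numpy, scipy, OpenCV 4.12 (cv2) and the standard library are available. Lean on these libraries where they do the work, as an engineer would, in place of code of your own. Each camera call takes 0.05 s, during which the arm holds its last target. There are 200 camera calls.

## Working session

There is one attempt and no reset: what is moved stays moved. The work goes in short steps, each a Python script; the robot and the scene stay as the last script left them, time stands still between calls to the robot, and variables do not carry over. Pictures are saved under pics/ and viewed, at most 12 in all, crops included, and the job is handed in when it is done.

```bash
mkdir -p pics; ls
python3 - <<'E'
from workcell import *
import cv2,numpy as np
np.set_printoptions(precision=4,suppress=True)
for n in("scene","side"):
    im=capture(n);cv2.imwrite(f"pics/{n}0.png",im[...,::-1]);print(camera_model(n))
print(camera_model("wrist"),observe())
a=cv2.imread("pics/scene0.png");b=cv2.imread("pics/side0.png")
E
```

```text
pics
{'K': array([[436.1864,   0.    , 326.6177],
       [  0.    , 436.1864, 201.6248],
       [  0.    ,   0.    ,   1.    ]]), 'extrinsics': array([[ 0.8489, -0.5286, -0.0038, -0.518 ],
       [-0.2909, -0.4611, -0.8383,  0.1555],
       [ 0.4414,  0.7127, -0.5452,  1.4242],
       [ 0.    ,  0.    ,  0.    ,  1.    ]])}
{'K': array([[440.6574,   0.    , 320.2206],
       [  0.    , 440.6574, 201.8404],
       [  0.    ,   0.    ,   1.    ]]), 'extrinsics': array([[-0.2987, -0.9542,  0.0183,  0.0075],
       [-0.6631,  0.1937, -0.723 ,  0.4416],
       [ 0.6863, -0.2281, -0.6906,  0.9486],
       [ 0.    ,  0.    ,  0.    ,  1.    ]])}
{'K': array([[309.7069,   0.    , 323.7771],
       [  0.    , 309.7069, 199.9358],
       [  0.    ,   0.    ,   1.    ]]), 'mount': array([[ 0.0003, -0.9476, -0.3195,  0.0838],
       [ 1.    ,  0.0005, -0.0005, -0.0002],
       [ 0.0006, -0.3195,  0.9476, -0.1265],
       [ 0.    ,  0.    ,  0.    ,  1.    ]])} {'t': 0.1, 'joints': array([-1.5353,  0.1815,  1.6079,  0.    ,  1.3538, -0.2063]), 'qd': array([-0.0004, -0.0013, -0.0034, -0.0007,  0.0008,  0.0001]), 'effort': array([  0.0011, -43.4817, -34.2695,   0.0704,   0.034 ,  -0.    ]), 'tool_pos': array([ 0.1377, -0.5578,  0.2566]), 'eef_rot': array([[ 0.9709,  0.2395, -0.0001],
       [ 0.2395, -0.9709,  0.0016],
       [ 0.0003, -0.0015, -1.    ]]), 'ft_force': array([-0.4822, -0.6424, -0.8913]), 'ft_torque': array([-0.0378, -0.0053, -0.005 ]), 'grip_force': 0.0, 'finger_gap': 1.0008226500835833}
```

View pics/scene0.png

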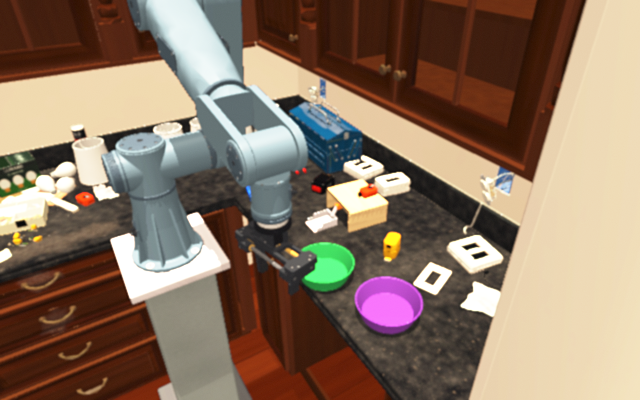

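View pics/side0.png

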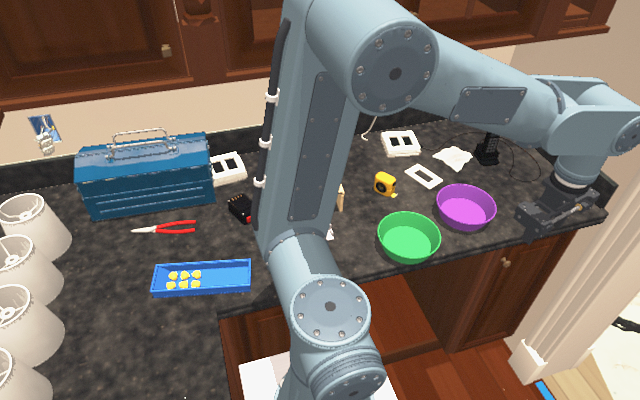

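Both pictures show two bowls. The green tub is at scene (326,267) / side (408,237), and the purple one is at scene (389,305) / side (466,207). The green one fits the description. The pan sticks out at scene (322,219), the riser is at scene (357,203), and the bin is at side (201,278) with its connectors at side (184,280).

```bash
cat > h.py <<'E'
from workcell import *
import cv2,numpy as np
from scipy.optimize import least_squares
np.set_printoptions(precision=4,suppress=True)
def shot(n,f):
    o=observe();im=capture(n)[...,::-1].copy();cv2.imwrite(f"pics/{f}.png",im)
    np.savez(f"pics/{f}.npz",p=o["tool_pos"],R=o["eef_rot"]);return im
def cam(n,f=None):
    """camera centre, R cam->world, K"""
    m=camera_model(n)
    if n!="wrist":
        E=m["extrinsics"];return -E[:3,:3].T@E[:3,3],E[:3,:3].T,m["K"]
    d=np.load(f"pics/{f}.npz");M=m["mount"]
    return d["p"]+d["R"]@M[:3,3],d["R"]@M[:3,:3],m["K"]
def ray(n,uv,f=None):
    c,R,K=cam(n,f);v=(np.array(uv,float)-K[:2,2])/K[0,0]
    if n=="wrist":
        r=np.linalg.norm(v);d=np.r_[v/max(r,1e-9)*np.sin(r),np.cos(r)]
    else:d=np.r_[v,1]
    return c,R@d
def onz(n,uv,z=0,f=None):
    c,d=ray(n,uv,f);return c+d*(z-c[2])/d[2]
def proj(n,P,f=None):
    c,R,K=cam(n,f);q=(np.atleast_2d(P)-c)@R
    if n=="wrist":
        r=np.linalg.norm(q[:,:2],axis=1);a=q[:,:2]/np.maximum(r,1e-9)[:,None]*np.arctan2(r,q[:,2])[:,None]
    else:a=q[:,:2]/q[:,2:]
    return a*K[0,0]+K[:2,2]
def rot(yaw,pitch=0):
    """tool down; tool x at yaw; pitch tilts about y(tool)"""
    c,s=np.cos(yaw),np.sin(yaw);R=np.array([[c,s,0],[s,-c,0],[0,0,-1.]])
    return R@cv2.Rodrigues(np.array([0,pitch,0.]))[0]
E
python3 - <<'E'
from h import *
print("tub",onz("scene",(326,267),.04),onz("side",(408,235),.04))
print("purple",onz("scene",(389,303),.04),onz("side",(466,207),.04))
print("pan",onz("scene",(322,219),.01),"riser top",onz("scene",(357,203),.08))
for uv in[(152,268),(251,260),(251,291),(153,297)]:print("bin",onz("side",uv,.03))
print("conn",[onz("side",u,.013)[:2] for u in[(172,275),(184,275),(196,274),(171,285),(184,285),(196,284)]])
print("batt",onz("side",(240,210),.03),"tape",onz("side",(385,185),.03),onz("scene",(392,247),.03))
E
```

```text
tub [ 0.3676 -0.3864  0.04  ] [ 0.371  -0.3706  0.04  ]
purple [ 0.4346 -0.5983  0.04  ] [ 0.4255 -0.5919  0.04  ]
pan [ 0.5072 -0.1345  0.01  ] riser top [ 0.6082 -0.2022  0.08  ]
bin [0.4648 0.3315 0.03  ]
bin [0.4168 0.075  0.03  ]
bin [0.3176 0.0941 0.03  ]
bin [0.3701 0.3324 0.03  ]
conn [array([0.4404, 0.2851]), array([0.4313, 0.2546]), array([0.4255, 0.2237]), array([0.4081, 0.2898]), array([0.3984, 0.2574]), array([0.3926, 0.2271])]
batt [0.6164 0.0702 0.03  ] tape [ 0.5989 -0.3993  0.03  ] [ 0.6004 -0.4079  0.03  ]
```

Run:
```python
from h import *
# view pan from robot side, nose roughly toward the robot
yaw=np.deg2rad(147)
reach([.50,-.14,.30],rot(yaw)); a=shot("wrist","w1"); shot("side","s1"); print(observe()["t"],observe()["joints"])
reach([.38,.21,.30],rot(np.deg2rad(100))); b=shot("wrist","w2"); print(observe()["t"],observe()["joints"])
cv2.imwrite("pics/w12.png",np.vstack([a,b])[:, :] if 0 else cv2.resize(np.vstack([a[:300,60:580],b[:300,60:580]]),(520,600)))
```

```text
2.2 [-0.5034  0.0206  1.695  -0.0001  1.4262 -1.4965]
3.6333 [ 0.2286 -0.1861  1.8864 -0.0002  1.4412  0.0548]
```

View pics/w1.png

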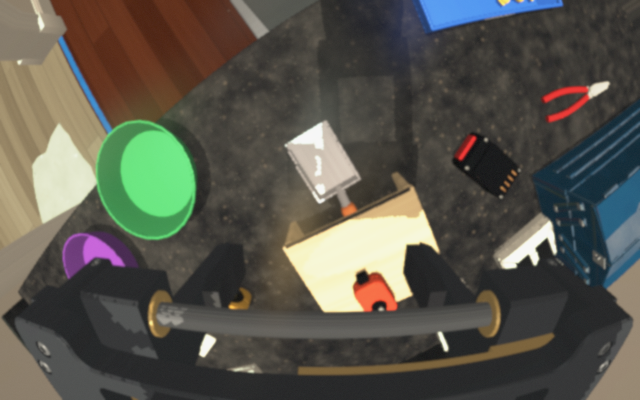

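View pics/w2.png

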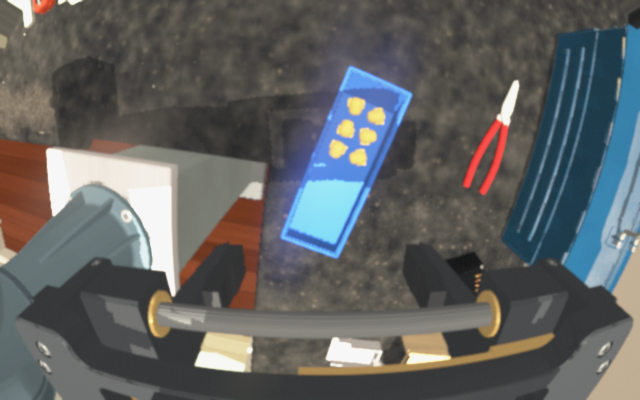

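w1 shows the pan with nose corners at about (285,152) and (325,121), and back corners at (321,200) and (360,176). The riser front runs from (285,247) to (410,187), with the orange handle tip at (347,209). The green tub is at (146,180) and the purple one at (95,260). w2 shows the bin with corners (349,67), (411,95), (337,257) and (281,237), and the six connectors at its far end.

I'll enlarge one composite crop to confirm the tub and take precise corners.

Run:
```python
import cv2,numpy as np
a=cv2.imread("pics/w1.png");b=cv2.imread("pics/w2.png")
def c(im,x,y,w,h,k):
    o=cv2.resize(im[y:y+h,x:x+w],None,fx=k,fy=k,interpolation=cv2.INTER_CUBIC)
    for i in range(0,w,20):cv2.putText(o,str(x+i),(i*k,9),0,.3,(255,255,255),1);cv2.line(o,(i*k,0),(i*k,h*k),(200,200,200),1) if i%20==0 else 0
    for j in range(0,h,20):cv2.putText(o,str(y+j),(0,j*k+9),0,.3,(255,255,255),1);cv2.line(o,(0,j*k),(w*k,j*k),(200,200,200),1)
    return o
L=np.vstack([c(a,275,110,100,110,4)[:440],cv2.resize(a[110:270,60:220],(400,160))])
R=c(b,270,60,150,200,3)[:600,:400]
cv2.imwrite("pics/crop.png",np.hstack([L,R]))
```

```text
(no output)
```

View pics/crop.png

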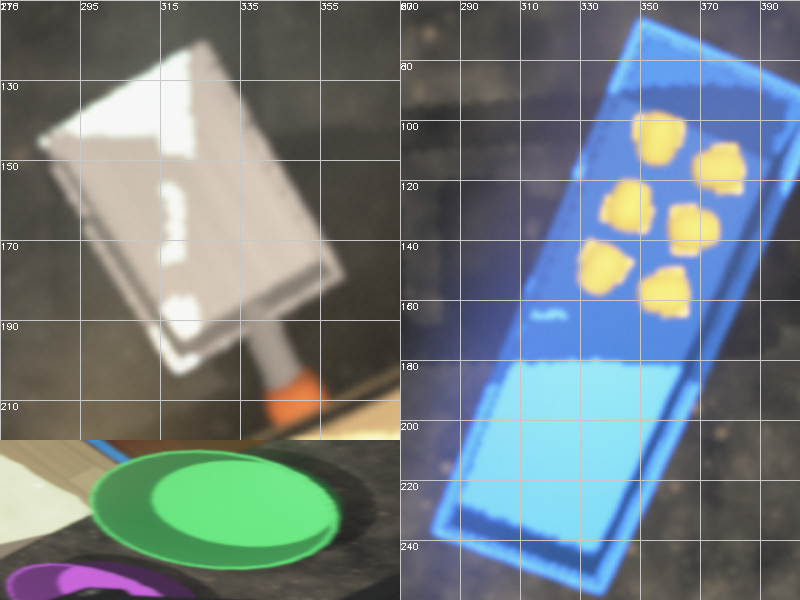

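The crop confirms the green tub (lower left), with the purple one beside it. The pan's nose corners are at (285.5,145) and (326,120), and its back top corners at (319,203) and (360,178.5). The connector centres are readable.

Run:
```python
from h import *
def fit(f,model,uv,x0):
    model=np.array(model);uv=np.array(uv,float)
    def P(x):
        c,s=np.cos(x[2]),np.sin(x[2]);return model@np.array([[c,s,0],[-s,c,0],[0,0,1]])+[x[0],x[1],0]
    r=least_squares(lambda x:(proj("wrist",P(x),f)-uv).ravel(),x0)
    print(r.x[:2],np.rad2deg(r.x[2]),r.fun.reshape(-1,2).tolist());return r.x
s=fit("w1",[[.045,-.033,.003],[.045,.033,.003],[-.045,-.033,.028],[-.045,.033,.028]],[(326,120),(285.5,145),(360,178.5),(319,203)],[.5,-.13,2.6])
b=fit("w2",[[.124,.042,.03],[.124,-.042,.03],[-.124,-.042,.03],[-.124,.042,.03]],[(350,66),(411,95),(337,257.5),(281,237)],[.39,.21,1.75])
for f,uv in[("w1",(285,247)),("w1",(410,187))]:print("riser edge",onz("wrist",uv,.08,f))
c,sn=np.cos(b[2]),np.sin(b[2])
for uv in[(356,104),(377,115),(346,128),(368,136),(338,148),(358,157)]:
    d=onz("wrist",uv,.0135,"w2")[:2]-b[:2];print("conn bin frame",d@[c,sn],d@[-sn,c])
# tub rim ellipse
im=cv2.imread("pics/w1.png").astype(int);m=((im[...,1]>im[...,2]+60)&(im[...,1]>im[...,0]+40)).astype(np.uint8)
k=max(cv2.findContours(m,0,1)[0],key=cv2.contourArea)[:,0]
p=np.array([onz("wrist",q,.05,"w1")[:2] for q in cv2.convexHull(k)[:,0]])
(q,r)=cv2.minEnclosingCircle(p.astype(np.float32));print("tub",q,r)
print("battery",onz("wrist",(487,165),.05,"w1"),"chalk",onz("wrist",(375,293),.1,"w1"))
```

```text
[ 0.4986 -0.1419] 178.30182495378 [[-0.21147309078406806, -0.3981867054452124], [-0.5381584952756384, -0.2643947377326299], [0.9124558947405603, 0.44631664455110354], [-0.19029857210335877, 0.27148638946178494]]
[0.4074 0.2083] 77.96688762100732 [[0.5182310685846687, 1.5901093496361796], [-0.7733979996336302, -0.4657092901364166], [-0.6913597520699, -1.197762394631809], [0.8969210392706373, -0.33564160677391897]]
riser edge [ 0.5534 -0.2335  0.08  ]
riser edge [ 0.5702 -0.0632  0.08  ]
conn bin frame 0.08383736079534818 0.016050662605509955
conn bin frame 0.08149312986467079 -0.01554347557007753
conn bin frame 0.04896156129503502 0.015841784194839933
conn bin frame 0.05053850736630662 -0.01568097411409077
conn bin frame 0.019824517468120154 0.015285704885578295
conn bin frame 0.018803552484919522 -0.014633018146146072
tub (0.37038618326187134, -0.36834922432899475) 0.09065093100070953
battery [0.6155 0.0503 0.05  ] chalk [ 0.6646 -0.1685  0.1   ]
```

```bash
cat >> h.py <<'E'
Ry=lambda t:cv2.Rodrigues(np.array([0,t,0.]))[0]
Rz=lambda t:cv2.Rodrigues(np.array([0,0,t]))[0]
GRIP=np.array([-.108,0,.052])
TUB=np.array([.3704,-.3684]);BIN=np.array([.4074,.2083]);BY=np.deg2rad(77.97)
def tool(ref,refpt,yaw,th,grip=GRIP,flip=False):
    """TCP pose so that scoop point refpt sits at world ref; scoop yaw, nose-down th"""
    S=Rz(yaw)@Ry(th);p=np.array(ref)+S@(grip-np.array(refpt))
    T=np.diag([1.,-1,-1]) if not flip else np.diag([-1.,1,-1])
    return p,S@T
def binp(x,y=0,z=.004):return np.r_[BIN+Rz(BY)[:2,:2]@[x,y],z]
E
python3 - <<'E'
from h import *
for uv in[(105,130),(200,70),(305,0)]:print("edge",onz("wrist",uv,0,"w1")[:2])
for fl in(0,1):
  print("flip",fl)
  for x,th in[(-.07,0),(-.07,.1),(.04,.05),(.05,0),(.05,-.4)]:
    q=ik(*tool(binp(x),(0,0,0),BY,th,flip=fl));print("bin",x,th,q)
  for d in range(-180,180,20):
    r=[]
    for t in(-.4,0,.6,1.0,1.2):
      q=ik(*tool(np.r_[TUB,.06],(.045,0,0),np.deg2rad(d),t,flip=fl)); r.append(None if q is None else np.round(q,1).tolist())
    ok=[x is not None for x in r]
    if all(ok[:4]):print("tub",d,ok,r[0],r[3])
E
```

```text
edge [ 0.2528 -0.4078]
edge [ 0.292 -0.214]
edge [ 0.297  -0.0385]
flip 0
bin -0.07 0 [-0.2302  0.0476  2.2396 -0.      0.8544 -0.0202]
bin -0.07 0.1 [-0.1328  0.0514  2.2086 -0.1281  0.8933  0.1581]
bin 0.04 0.05 [ 0.1014  0.1548  2.1036 -0.0608  0.8994  0.3496]
bin 0.05 0 [ 0.0842  0.1578  2.1146 -0.      0.8692  0.2941]
bin 0.05 -0.4 [-0.2465  0.2402  2.244   0.5957  0.7664 -0.4939]
tub -180 [True, True, True, True, True] [-0.7, 0.8, 1.2, -0.2, 1.4, -2.2] [-1.5, 0.1, 2.2, 1.2, 1.2, 2.6]
tub -160 [True, True, True, True, True] [-0.6, 0.7, 1.4, -0.3, 1.3, -2.4] [-1.4, 0.2, 2.0, 1.0, 1.4, 2.5]
tub -140 [True, True, True, True, True] [-0.5, 0.6, 1.6, -0.4, 1.1, -2.6] [-1.4, 0.3, 1.8, 0.8, 1.6, 2.4]
tub -120 [True, True, True, True, True] [-0.5, 0.4, 1.9, -0.5, 1.0, -2.8] [-1.3, 0.5, 1.6, 0.7, 1.8, 2.3]
tub -100 [True, True, True, True, True] [-0.5, 0.2, 2.1, -0.6, 0.7, -3.1] [-1.2, 0.6, 1.5, 0.5, 2.0, 2.1]
tub -80 [True, True, True, True, True] [-0.7, 0.1, 2.3, -0.6, 0.5, 2.8] [-1.1, 0.6, 1.4, 0.3, 2.1, 1.9]
tub -60 [True, True, True, True, True] [-1.0, -0.1, 2.5, -0.1, 0.4, 1.7] [-1.
[... 2132 characters left out ...]
True] [-1.6, -0.0, 2.4, 0.6, 0.7, 3.0] [-0.8, 0.7, 1.3, -0.5, 2.1, -2.1]
tub 0 [True, True, True, True, True] [-1.6, 0.1, 2.2, 0.5, 0.9, 2.7] [-0.7, 0.6, 1.4, -0.6, 1.9, -2.3]
tub 20 [True, True, True, True, True] [-1.6, 0.3, 2.0, 0.4, 1.0, 2.5] [-0.7, 0.5, 1.6, -0.8, 1.7, -2.4]
tub 40 [True, True, True, True, True] [-1.5, 0.5, 1.8, 0.4, 1.2, 2.3] [-0.6, 0.4, 1.7, -1.0, 1.5, -2.6]
tub 120 [True, True, True, True, True] [-1.0, 0.9, 1.1, 0.0, 1.6, 1.6] [-1.0, -0.1, 2.3, 3.9, 0.1, -2.3]
tub 140 [True, True, True, True, True] [-0.9, 0.9, 1.1, -0.1, 1.6, 1.4] [-1.2, -0.2, 2.4, 1.5, 0.4, -0.3]
tub 160 [True, True, True, True, True] [-0.8, 0.9, 1.1, -0.2, 1.5, 1.2] [-1.4, -0.1, 2.3, 1.3, 0.8, -0.4]
```

Run:
```python
from h import *
y=np.deg2rad(178.3);R=rot(y);u=np.array([np.cos(y),np.sin(y),0])
g=np.array([.4986,-.1419,0])+.003*u
reach(g+[0,0,.12],R); line_to(g+[0,0,.0225],rate=.12,contact_N=6); print(observe()["tool_pos"],observe()["ft_force"])
gripper_to(.6,30); o=observe();print("gap",o["finger_gap"],o["grip_force"])
p=o["tool_pos"]
line_to(p+[0,0,.003],.05); p=observe()["tool_pos"]; line_to(p+.115*u,.1)
p=observe()["tool_pos"]; line_to(p+[0,.09,0],.12)
p=observe()["tool_pos"]; print(p); print(line_to(p-[0,0,.006],.02,contact_N=3)); o=observe();print(o["tool_pos"],o["ft_force"],o["finger_gap"])
gripper_to(1.0); line_to(observe()["tool_pos"]+[0,0,.09],.15)
p=np.array([.43,-.05,.25]);reach(p,R);shot("wrist","w3");o=observe();print(o["t"],o["joints"])
```

```text
[ 0.4962 -0.142   0.0231] [-0.4474  1.4545 -0.0991]
gap 0.7463328908002688 29.993615406565368
[ 0.3819 -0.0492  0.0263]
True
[ 0.3822 -0.0498  0.0228] [0.5471 0.0066 2.2478] 0.7453580731419597
11.5333 [-0.3915 -0.1431  1.9566 -0.0001  1.3323 -1.9326]
```

View pics/w3.png

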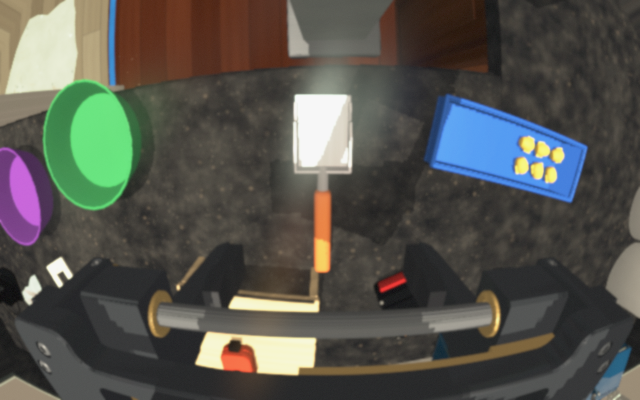

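The scoop now stands in the open. Its nose corners are at (293,95) and (352,95), back corners at (296,174) and (351,172), and the handle runs from (322,192) to (322,271). Next I grasp the handle.

Run:
```python
from h import *
M=np.array([[.045,.033,.003],[.045,-.033,.003],[-.045,.033,.028],[-.045,-.033,.028],[-.058,0,.062],[-.158,0,.062]])
uv=np.array([(293,95),(352,95),(296,174),(351,172),(322.5,192),(322,271)])
P=lambda x:M@Rz(x[2]).T+[x[0],x[1],0]
r=least_squares(lambda x:(proj("wrist",P(x),"w3")-uv).ravel(),[.385,-.05,3.1]);x=r.x;print(x,np.rad2deg(x[2]),r.fun)
y=x[2];p,R=tool([x[0],x[1],0],(0,0,0),y,0)
reach(p+[0,0,.1],R);line_to(p,rate=.12,contact_N=6)
gripper_to(.1,60);o=observe();print(p,o["tool_pos"],o["finger_gap"]*88,o["grip_force"])
line_to(o["tool_pos"]+[0,0,.12],.15);sleep(.3);o=observe();shot("wrist","w4");print(o["t"],o["ft_force"],o["ft_torque"],o["joints"])
```

```text
[ 0.3846 -0.0489  3.1129] 178.35450182713512 [ 1.7912 -0.5648 -1.3705 -0.6341 -1.8291 -1.2837  0.3364  0.6594  0.2058
  0.0485  0.8615  2.1079]
[ 0.4926 -0.052   0.052 ] [ 0.4926 -0.0521  0.052 ] 17.187888321044042 59.988373294472694
15.3833 [-0.4716  0.1837 -1.4787] [ 0.0008 -0.2022  0.032 ] [-0.3455  0.1018  1.883   0.      1.1581 -1.8875]
```

View pics/w4.png

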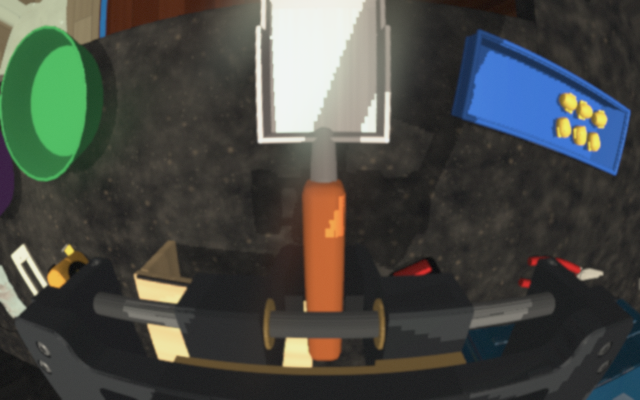

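Run:
```python
from h import *
M=np.array([[-.045,.033,.028],[-.045,-.033,.028],[-.058,.009,.062],[-.058,-.009,.062],[.015,.033,.028],[.015,-.033,.028]])
uv=np.array([(257,142),(390.5,141),(303,184),(344,184),(256.5,27),(390,27)])
d=np.load("pics/w4.npz");S0=d["R"]@np.diag([1.,-1,-1])
def P(x):
    S=S0@Rz(x[3])@Ry(x[4]);return d["p"]+(M-GRIP)@S.T+S0@x[:3]
r=least_squares(lambda x:(proj("wrist",P(x),"w4")-uv).ravel(),np.zeros(5));print("dx dy dz yaw pitch",r.x,r.fun)
print(r.jac.T.shape,np.sqrt(np.diag(np.linalg.inv(r.jac.T@r.jac))))
r=least_squares(lambda x:(proj("wrist",P(np.r_[x[:2],0,x[2:]]),"w4")-uv).ravel(),np.zeros(4));print("dz=0",r.x,r.fun)
```

```text
dx dy dz yaw pitch [-0.0008 -0.0005 -0.003   0.003   0.0157] [ 1.6145  0.6137 -1.9694  1.2475 -1.6318 -0.0501  1.931  -0.1737  0.3385
 -0.6577 -0.3549 -1.0502]
(5, 12) [0.0004 0.0004 0.0021 0.0047 0.0159]
dz=0 [-0.0003 -0.0005  0.003   0.0371] [ 0.9353  1.1581 -1.2866  1.7853 -2.0093 -0.4159  2.306  -0.5425  0.1627
 -0.7133 -0.1822 -1.1097]
```

```bash
cat >> h.py <<'E'
N=(.045,0,0)
def go(x,z,th,rate=.1,c=None,y=0):
    p,R=tool(binp(x,y,z),N,BY,th);return line_to(p,rate,R,contact_N=c)
def yellow(f="tmp",z=.016):
    im=shot("wrist",f);h=cv2.cvtColor(im,cv2.COLOR_BGR2HSV);m=cv2.inRange(h,(20,110,120),(35,255,255))
    n,_,s,c=cv2.connectedComponentsWithStats(m)
    return [(np.round(c[i],0).astype(int).tolist(),int(s[i,4]),np.round((Rz(-BY)[:2,:2]@(onz("wrist",c[i],z,f)[:2]-BIN))*1000).astype(int).tolist()) for i in range(1,n) if s[i,4]>15]
E
python3 - <<'E'
from h import *
th=.05
p,R=tool(binp(-.02,0,.09),N,BY,th);reach(p,R);
go(-.02,.02,th,.12);hit=go(-.02,-.002,th,.02,c=2.5);o=observe();z=o["tool_pos"][2]-tool(binp(-.02,0,0),N,BY,th)[0][2];print("nose z",z,hit,o["ft_force"])
z=max(z,.003)+.0003
for x in(.02,.045,.07,.084):
    h=go(x,z,th,.06,c=22);o=observe();print(x,h,o["ft_force"],o["t"])
    if h:break
print(yellow("w5"),o["tool_pos"])
E
```

```text
nose z 0.0009623233659927649 True [-0.0496 -0.6468  1.3235]
0.02 False [ 0.25    0.2381 -1.148 ] 19.5583
0.045 False [ 0.7223  1.3291 -0.0141] 20.125
0.07 False [-0.1817 -0.2154 -0.5071] 20.6917
0.084 False [-0.4395 -0.0671 -0.2685] 21.075
[([310, 8], 281, [66, 7]), ([310, 20], 32, [59, 7]), ([299, 42], 120, [47, 13]), ([360, 42], 61, [48, -19]), ([324, 349], 455, [-171, 0])] [0.3936 0.144  0.0628]
```

View pics/w5.png

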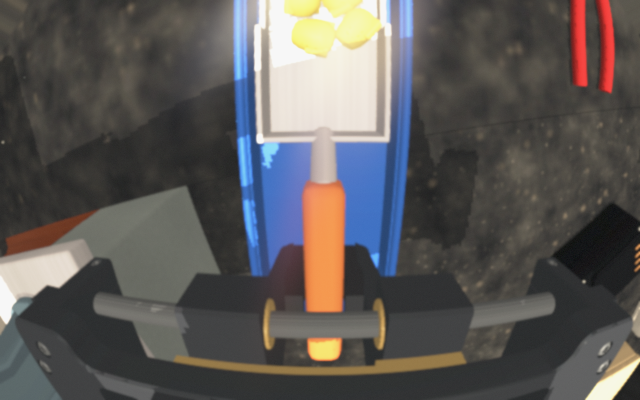

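The pan sits centred in the bin and has connectors inside it at (313,37), (357,27), (302,4) and (342,2). Next I push a few mm further and tip the nose up while lifting.

Run:
```python
from h import *
print(go(.09,.0025,.05,.05,c=22),observe()["ft_force"])
p0=observe()["tool_pos"];b=Rz(BY)[:,0]
for th,dz,dx in[(-.1,.006,0),(-.25,.014,-.003),(-.45,.026,-.008)]:
    _,R=tool([0,0,0],N,BY,th);line_to(p0+[0,0,dz]+dx*b,.012 if th>-.2 else .02,R);o=observe();print(th,o["t"],o["ft_force"])
p=observe()["tool_pos"];line_to(p+[0,0,.11]-.02*b,.08);sleep(.3)
o=observe();print(o["t"],o["ft_force"],o["joints"]);shot("wrist","w6");shot("side","s6")
a=cv2.imread("pics/w6.png")[0:230,140:520];c=cv2.resize(cv2.imread("pics/s6.png")[200:330,100:300],None,fx=2.2,fy=2.2)
c=cv2.copyMakeBorder(c,0,0,0,0,0);a=cv2.resize(a,(int(380*286/230),286));cv2.imwrite("pics/c6.png",np.vstack([cv2.resize(a,(440,286)),c[:286,:440]]))
```

```text
False [-0.1134  1.1224  0.0516]
-0.1 22.05 [-0.5918 -3.3188  1.2815]
-0.25 22.625 [ 1.4344  0.4922 -1.4741]
-0.45 23.425 [-0.41    0.6732 -2.1621]
25.275 [-0.032  -0.7081 -1.5612] [-0.3364 -0.2247  2.1956  0.4694  1.2663 -0.2912]
```

View pics/c6.png

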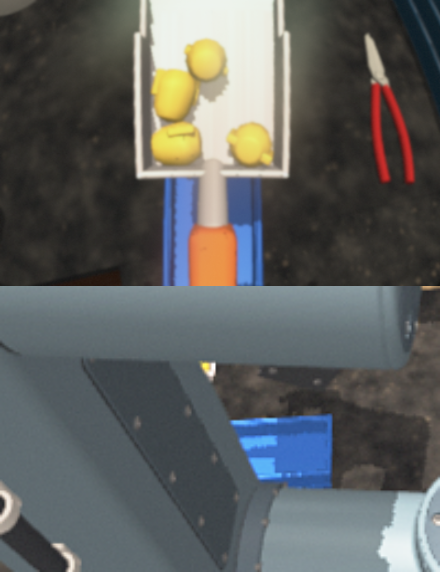

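Four connectors are settled at the back of the pan, at crop pixels (206,60), (175,95), (177,145) and (251,145). I carry them to the tub, keeping the nose up.

Run:
```python
from h import *
Y=np.deg2rad(20);u=Rz(Y)[:,0];c=np.r_[TUB,0]-.015*u
_,R=tool([0,0,0],N,np.deg2rad(49),-.42);line_to([.36,-.15,.20],.13,R)
p,R=tool(c+[0,0,.17],N,Y,-.38);line_to(p,.13,R)
for th,z in[(-.2,.13),(0,.10),(.2,.08),(.4,.07),(.6,.065),(.8,.065),(1.0,.065),(1.15,.068)]:
    try:p,R=tool(c+[0,0,z],N,Y,th);line_to(p,.09,R)
    except Unreachable as e:print(th,e);break
sleep(.4);o=observe();print(o["t"],o["joints"],o["ft_force"])
shot("wrist","w7");shot("side","s7")
for th,z in[(.6,.09),(0,.13)]:
    p,R=tool(c+[0,0,z],N,Y,th);line_to(p,.2,R)
p=observe()["tool_pos"];line_to(p+[0,0,.08],.2);o=observe();print(o["t"],o["joints"])
a=shot("wrist","w8");b=shot("side","s8")
cv2.imwrite("pics/c8.png",np.vstack([cv2.resize(a[:240,100:540],(600,327)),cv2.resize(b[160:290,130:480],(600,223))]))
```

```text
34.0333 [-0.6312  0.5892  1.4988 -0.8956  1.8126  0.733 ] [ 0.029   0.8152 -1.2524]
36.1333 [-1.3542 -0.0497  1.8445 -0.0007  1.3473 -0.1344]
```

View pics/c8.png

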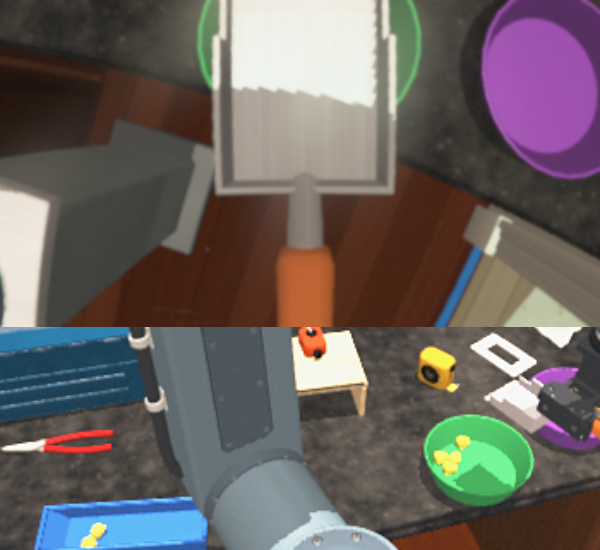

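The tub holds four connectors and the pan is empty. The other two are still in the bin, at crop pixels (97,533). I put the scoop back on the open spot used before.

Run:
```python
from h import *
p,R=tool([.3846,-.0489,0],(0,0,0),3.1129,0)
reach(p+[0,0,.2],R);line_to(p+[0,0,.012],.12);h=line_to(p-[0,0,.004],.02,contact_N=2.5);o=observe();print(h,o["tool_pos"],o["ft_force"])
q=o["tool_pos"]
for g in(.28,.45,1.0):gripper_to(g)
line_to(observe()["tool_pos"]+[0,0,.12],.12)
reach([.43,-.05,.25],rot(np.deg2rad(178.3)));sleep(.3);a=shot("wrist","w9");b=shot("side","s9");print(observe()["t"])
cv2.imwrite("pics/c9.png",np.vstack([a[:300],cv2.resize(b[160:320],(640,160))]))
```

```text
True [ 0.4927 -0.052   0.0514] [ 1.0681 -0.0355  2.8666]
43.8917
```

View pics/c9.png

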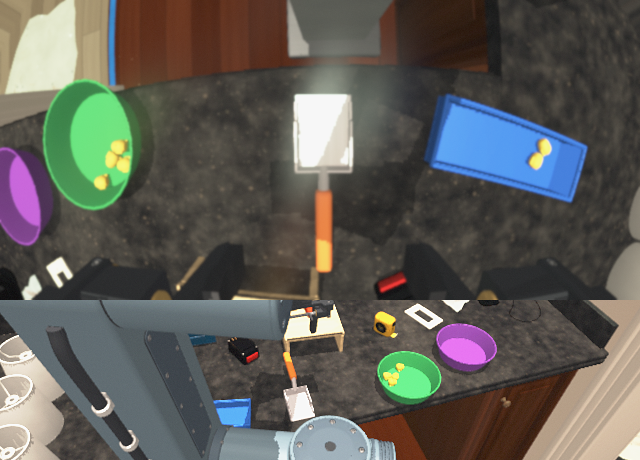

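The scoop stands level at (323,135). Four connectors are in the green tub at about (115,160), two are in the bin at (540,153), and the bystanders haven't moved.

```bash
python3 -c "
from workcell import *
print(finish_job())"
```

```text
the job is handed in; nothing more can be done
None
```

The job is done and handed in at about 44 s of the 72 s: I tipped four connectors into the green tub in one load, the other two stayed in the bin, and the scoop stands level on the open worktop with the gripper clear of it.

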